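# Nudge the long carton behind the post into the staging bay

### The arm

A 7-joint arm with a two-finger parallel gripper is mounted at the origin on the work surface. World frame = base frame: x ahead of the robot, y to its left, z up, the work surface at z = 0. Lengths are in m, angles in rad, forces in N, time in s.
With the tool pointing down it reaches from about 0.35 to 0.9 m from the base axis. Payload 8.1 kg.
Tool frame: the origin (TCP) lies on the centre line of the jaws, within the pads' length; the fingertips stand arm.tip_extent ahead of it and the grasp point (between the pads) lies 3 mm ahead of it (arm.tip_extent is the distance from the TCP to the fingertips, in m); y points along the fingers, z is the direction in which the jaws open and shut, and the axes are right-handed (so a half turn about y gives the same grasp; the last joint's range is limited). The gripper opens to 92 mm and grips with 3 to 60 N. Pads are 19 mm wide; open, the fingers measure 130 mm over their backs; the gripper's body (75 mm by 190 mm) begins 47 mm behind the grasp point.
Start: joints at [1.013, 0.434, 0.025, 1.573, -0.012, 1.134, -0.075], TCP at [0.275, -0.561, 0.249] pointing down, gripper open.
Joint ranges: [-2.62, 2.62], [-0.44, 2.09], [-1.27, 1.32], [0.08, 2.57], [-1.32, 4.46], [0.12, 2], [-2.74, 2.74]. Speed limits (rad/s): [2.22, 2.22, 3.01, 3.01, 3.14, 3.14, 3.14].

### API

Orientations are given as a rotation vector (axis times angle).
In Python, from cell import observe, get_image, sign_off, boxes_of, place_of, arm gives the robot as it stands.
- The arm moves only by the tool arm_command, never from a script. Its argument "plan" is a list of rows, each a list of 2 entries, a list of its own where there are three numbers: the shift along the tool's x, y, z in m, then the turn, a rotation vector about the tool's x, y, z in degrees. In form: [[[tx, ty, tz], [ax, ay, az]], ...]. A call has 1 to 5 rows; each row is the pose to reach, as a shift and turn from the pose commanded when the call began, along the tool's axes at that moment; what a row does not reach only later rows make up. A row lasts 1/10 s, in which the tool goes at most 50 mm and 8.59 degrees, less where a joint would pass 70% of its speed; a pose out of reach is approached as far as the arm can. A call with a gripper value outside its range is refused whole. "fingers" is the closure, from -1 (fully open) to 1 (shut), set as the call begins (left out, the last holds). The fingers move at their own pace and stop on an object; "squeeze" is the grip in N (left out, the last holds). Time passes only in rows, so rows that repeat a pose let the fingers close. It gives the time, the measured TCP pose, the force and the opening at its end, in the units of the state.
- observe(): the state, without advancing time (a new reading comes with each control period).
- get_image(name): name is "scene" or "side" or "wrist"; returns a dict with "color" (420x560x3 uint8, red, green, blue), "camera_matrix" (3x3 intrinsics, pixels), "world_to_cam" (4x4, takes a point from world to camera coordinates); the wrist camera has in their place "mount" (4x4, takes a point from camera to tool coordinates, whose origin is the TCP and whose axes are the tool frame's). Camera axes: x right, y up, looking along -z (the intrinsics and any distortion apply to the point x, -y, -z); pixel columns grow to the right and rows downward; lengths in m; the calibration is good to about 2 mm. A picture is of the moment at which its call begins: read the wrist's pose just before it. There is no depth.
- sign_off(): hands the job in, once; it reports no verdict.
Trained networks look in a picture, given as the dict that the camera call returned (one of the last four; its "shot" number tells which), for a name from the list of things; names that differ only in an ending like _2 or _b are one class to them, and where a whole thing is asked for, a point or a joint stands for the part that bears it (a point fixed in the world has none). Each returns a list of dicts, best first, with "confidence" (0 to 1); they miss things now and then, are a little off and sometimes report something else, mostly with a low value. They report only what shows in the picture. A call takes as long as a camera call. They do not tell look-alikes from the thing itself.
- boxes_of(picture, thing): "point" ([column, row] in pixels, amid what is visible of it).
- place_of(picture, thing): "point" ([column, row] in pixels: a listed point, or the origin of a listed thing).
The state is a dict: "clock": time; "joints": joint angles; "dq": joint speeds; "joint_efforts": joint torques, N m; "position": TCP position; "ee_rot": TCP orientation; "force": force on the tool from outside, world axes, zero at the start; "ft_torque": the same for the moment, N m; "width": opening from 0.0 (shut) to 1.0 (fully open).
Only numpy, scipy, OpenCV 4.12 (cv2) and the standard library are available. Lean on these libraries where they do the work, as an engineer would, in place of code of your own. Each camera call takes 0.05 s, during which the arm holds its last target.

### The job

Park the long sealed carton in the steel staging bay at the back of the packing bench, only by pushing it along the bench top: never take it between the fingers, lift it or tip it. It is too long to go straight in, so push one end, then the other: first its left end in behind the retaining post, then its right end swung in after it, until the carton lies fully home against the back fence along its whole length. Leave the tape roll, the bottle and the white box where they stand.

Things in the scene. Friction and masses are not known exactly. Their poses are not given: they have to be found in the camera images.
- carton: long sealed brown carton, 300 long x 60 wide x 45 mm high, 0.28 to 0.56 kg, lying flat, tape over each end, blank label on top. A few newtons slide it. Origin at the centre of its underside; x axis along its length to its left end (seen from the robot), y across its width towards the robot, z up
- carton_left_end (a point): centre of the carton's left end face (150 mm from the carton's middle along its x axis, 22.5 mm above the bench when lying flat)
- carton_right_end (a point): centre of the carton's right end face (150 mm from the middle the other way, 22.5 mm above the bench)
- bay: fixed steel bay, open towards the robot, no floor (the carton slides on the bench top): back fence and two side guides, all 50 mm tall, 4 mm thick; guides 360 mm apart (inner faces at y = +180, -180 mm), running 70 mm forward of the fence. Origin on the bench top, middle of the fence's inner face; x points away from the robot, square to the fence; y left along the fence; z up
- post: fixed upright steel post with a black cap, 22 mm in diameter, 70 mm tall, axis 106 mm in front of the fence (95 mm clear between post and fence), 90 to 112 mm left of the bay's middle. Clear width from post to right-hand guide is less than the carton's length. Origin on its axis at the bench top
- tape_roll: roll of tape lying flat, 104 mm across, 36 mm high, origin at the centre of its underside; leave alone
- bottle: clear bottle with a white cap, 64 mm across, 150 mm tall, origin at the centre of its underside; leave alone
- vial_box: white lidded box, 136 x 106 x 80 mm high, origin at the centre of its underside; leave alone
There are look-alikes about, which are no part of the job. Of the things that look like the post, take the one that is farthest to the robot's left at the start.

How it is judged:
By the outcome, as a careful person would: the job done as asked, in the order asked, and still so for the second after the job is handed in, with the robot touching nothing.
It also fails if it takes over 67 s, if anything falls off the work surface, if the arm or the gripper's body presses on something with over 40 N, if the wrist force passes 120 N, or if a joint passes its speed limit or range.

## Working session

There is one attempt and no reset: what is moved stays moved. The work goes in short steps, Python scripts to look and compute and a tool call to move; the robot and the scene stay as the last step left them, time stands still between calls to the robot, and variables do not carry over. Pictures are saved under pics/ and viewed, and the job is handed in when it is done.

Besides the shell and the picture viewer there is one more tool, called after "Call:" as name(argument=value, ...) on one line, values as JSON. arm_command: Moves the arm, as the interface text tells. Its arguments: {"type":"object","properties":{"plan":{"type":"array","items":{"type":"array"}},"fingers":{"type":"number"},"squeeze":{"type":"number"}},"required":["plan"]}

```bash
ls; mkdir -p pics; cat > h.py <<'E'
from cell import observe, get_image, sign_off, boxes_of, place_of, arm
import numpy as np, cv2
from scipy.spatial.transform import Rotation as R
def save(p,n): cv2.imwrite('pics/'+n+'.png',cv2.cvtColor(p['color'],cv2.COLOR_RGB2BGR))
def ray(p,px,z):
    K=np.array(p['camera_matrix']);T=np.linalg.inv(np.array(p['world_to_cam']))
    d=np.linalg.inv(K)@np.array([px[0],px[1],1.]); d=np.array([d[0],-d[1],-d[2]])
    d=T[:3,:3]@d;o=T[:3,3]; return o+d*(z-o[2])/d[2]
def proj(p,X):
    K=np.array(p['camera_matrix']);T=np.array(p['world_to_cam'])
    c=T[:3,:3]@np.array(X)+T[:3,3]; c=K@np.array([c[0],-c[1],-c[2]]); return c[:2]/c[2]
E
python3 - <<'E'
from h import *
np.set_printoptions(precision=4,suppress=True)
o=observe(); print(o)
print({k:getattr(arm,k) for k in dir(arm) if not k.startswith('_')})
print(R.from_rotvec(o['ee_rot']).as_matrix())
for c in ['scene','side']:
    p=get_image(c); save(p,c+'0'); print(c,[k for k in p]); print(np.linalg.inv(p['world_to_cam']))
    for t,z in [('carton',0),('carton_left_end',.0225),('carton_right_end',.0225),('bay',0),('post',0),('tape_roll',0),('bottle',0),('vial_box',0)]:
        for r in place_of(p,t)[:5]: print(t,r['point'],round(r['confidence'],2),ray(p,r['point'],z)[:2])
E
```

```text
pics
{'clock': 0.0, 'joints': array([ 1.0134,  0.4352,  0.025 ,  1.5741, -0.0116,  1.134 , -0.0751]), 'dq': array([ 0.0013,  0.0005,  0.0021, -0.0022, -0.0001,  0.0018, -0.001 ]), 'joint_efforts': array([ -0.0012, -66.7846,   0.9849, -31.4466,  -0.0606,   0.0429,
         0.0001]), 'position': array([ 0.2743, -0.5611,  0.2479]), 'ee_rot': array([-0.4561,  1.9706, -1.9676]), 'force': array([ 0.0306, -0.4774,  0.01  ]), 'ft_torque': array([ 0.0297, -0.0186, -0.0082]), 'width': 1.001800744167673}
{'PlanningError': <class 'cell.PlanningError'>, 'tip_extent': 0.022}
[[-0.8984 -0.0008  0.4392]
 [-0.4392  0.0014 -0.8984]
 [ 0.0001 -1.     -0.0016]]
scene ['color', 'camera_matrix', 'world_to_cam', 'shot']
[[-0.6394 -0.5448  0.5426  1.3044]
 [ 0.7689 -0.4504  0.4538  0.6078]
 [-0.0028  0.7074  0.7068  1.0152]
 [ 0.      0.      0.      1.    ]]
carton [274.4, 182.6] 0.59 [ 0.4237 -0.1551]
carton_left_end [312.7, 201.2] 0.67 [0.435 0.   ]
carton_right_end [228.1, 164.1] 0.93 [ 0.4685 -0.3069]
bay [252.0, 246.9] 0.75 [ 0.6637 -0.0311]
post [303.5, 175.9] 0.76 [ 0.3417 -0.1056]
post [308.2, 247.
[... 248 characters left out ...]
', 'shot']
[[-0.8132  0.3754 -0.4448  0.0684]
 [-0.5817 -0.4986  0.6427  0.6962]
 [ 0.0195  0.7814  0.6238  0.7185]
 [ 0.      0.      0.      1.    ]]
carton [360.8, 196.8] 0.64 [ 0.4435 -0.1578]
carton [388.6, 158.9] 0.58 [ 0.4623 -0.3394]
carton_left_end [327.9, 226.2] 0.64 [ 0.4388 -0.0023]
carton_right_end [390.9, 159.2] 0.56 [ 0.4448 -0.3093]
bay [247.8, 190.0] 0.76 [ 0.6678 -0.0209]
post [384.8, 226.3] 0.91 [ 0.3521 -0.0984]
post [214.0, 166.4] 0.62 [ 0.7947 -0.0453]
post [257.9, 228.1] 0.55 [0.5673 0.0699]
tape_roll [173.9, 330.4] 0.72 [0.5214 0.3633]
bottle [256.3, 348.2] 0.93 [0.3857 0.3077]
vial_box [329.8, 123.7] 0.89 [ 0.6756 -0.3997]
vial_box [256.0, 230.6] 0.52 [0.5656 0.0786]
```

View pics/scene0.png

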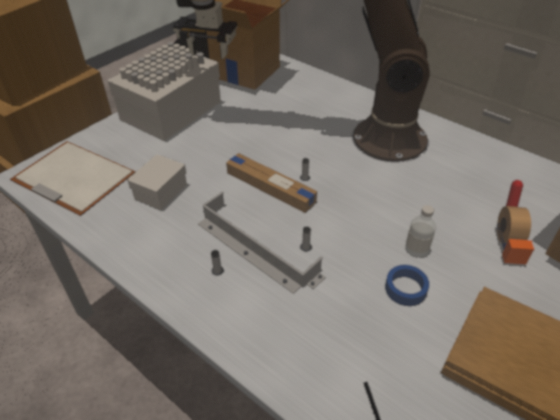

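View pics/side0.png

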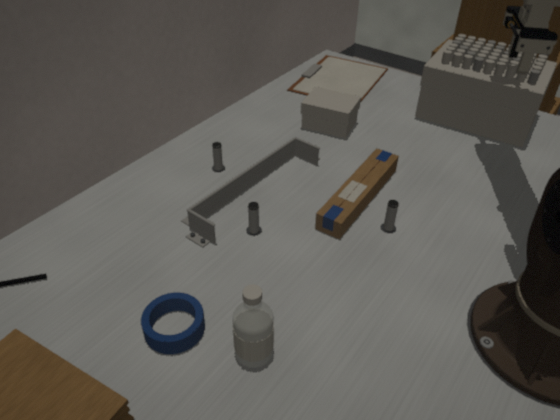

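The scene image shows the carton from (230,163) to (312,200), the bay at (205,205)-(318,275), the real post at (307,240) and look-alikes at (305,168) and (216,262). I'll zoom in to measure more finely.

```bash
python3 - <<'E'
import cv2
a=cv2.imread('pics/scene0.png')[140:300,180:350]; b=cv2.imread('pics/side0.png')[130:260,170:420]
cv2.imwrite('pics/za.png',cv2.resize(a,None,fx=3.5,fy=3.5,interpolation=cv2.INTER_CUBIC))
cv2.imwrite('pics/zb.png',cv2.resize(b,None,fx=3.2,fy=3.2,interpolation=cv2.INTER_CUBIC))
E
```

```text
(no output)
```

View pics/za.png

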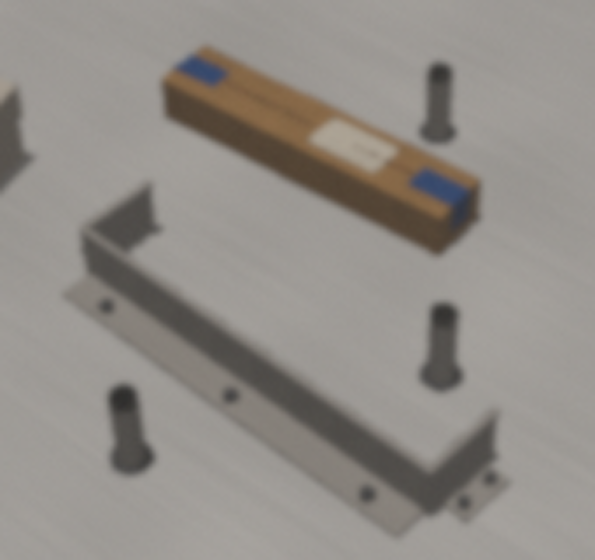

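View pics/zb.png

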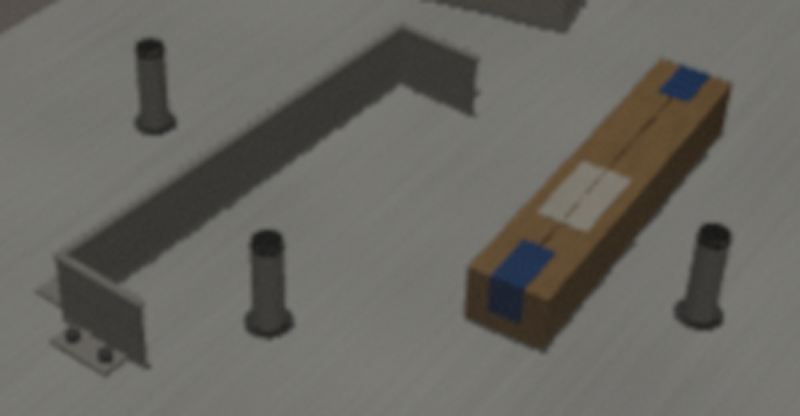

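```bash
cat > fit.py <<'E'
from h import *
from scipy.optimize import least_squares
S=lambda u,v:(180+u/3.5-.5+.5/3.5,140+v/3.5-.5+.5/3.5)
D=lambda u,v:(170+u/3.2-.5+.5/3.2,130+v/3.2-.5+.5/3.2)
def fit(cams,pts,x0):  # pts: (camname,px,local)
    def f(q):
        c,s=np.cos(q[2]),np.sin(q[2]);r=[]
        for n,px,l in pts:
            r+=list(proj(cams[n],[q[0]+c*l[0]-s*l[1],q[1]+s*l[0]+c*l[1],l[2]])-px)
        return np.array(r)
    s=least_squares(f,x0,loss='soft_l1'); return s.x,f(s.x).reshape(-1,2)
E
python3 - <<'E'
from fit import *
np.set_printoptions(precision=4,suppress=True)
c={n:get_image(n) for n in['scene','side']}
b=[('scene',S(152,183),(-.07,-.182,.05)),('scene',S(83,232),(.004,-.184,.05)),('scene',S(432,470),(.004,.184,.05)),('scene',S(496,411),(-.07,.182,.05)),('scene',S(432,515),(.004,.184,0)),
('side',D(402,27),(.004,-.184,.05)),('side',D(478,60),(-.07,-.182,.05)),('side',D(474,115),(-.07,-.182,0)),('side',D(143,303),(-.07,.182,.05)),('side',D(148,366),(-.07,.182,0)),('side',D(57,257),(.004,.184,.05))]
k=[('scene',S(207,45),(-.15,.03,.045)),('scene',S(165,82),(-.15,-.03,.045)),('scene',S(440,218),(.15,-.03,.045)),('scene',S(480,182),(.15,.03,.045)),('scene',S(440,254),(.15,-.03,0)),('scene',S(167,115),(-.15,-.03,0)),
('side',D(470,268),(.15,-.03,.045)),('side',D(547,298),(.15,.03,.045)),('side',D(660,60),(-.15,-.03,.045)),('side',D(731,84),(-.15,.03,.045)),('side',D(467,318),(.15,-.03,0)),('side',D(545,350),(.15,.03,0))]
print('bay',*fit(c,b,[.66,-.03,0]))
print('carton',*fit(c,k,[.44,-.155,np.pi/2]))
o=[('scene',S(444,311),(0,0,.07)),('scene',S(441,373),(0,0,.0)),('side',D(267,238),(0,0,.07)),('side',D(268,322),(0,0,0))]
f=fit(c,o,[.57,.08,0]);print('post',*f)
print(observe()['clock'])
E
```

```text
bay [ 0.6697 -0.0265 -0.0441] [[-0.1022 -0.0889]
 [-0.3041 -1.2082]
 [ 0.2584  0.4658]
 [ 0.4297 -0.2436]
 [-0.309   0.0665]
 [ 0.0486 -0.2645]
 [-0.0247  0.0446]
 [-0.0323 -0.2848]
 [-0.1763  0.6859]
 [-0.1088 -0.7591]
 [ 0.0869  0.4125]]
carton [ 0.4465 -0.1513  1.6219] [[-0.4567 -0.3297]
 [-1.0806 -1.2657]
 [ 0.435  -0.2368]
 [ 0.8683 -1.3687]
 [-0.0638  0.8391]
 [-0.4925  0.552 ]
 [-0.7161 -0.4711]
 [ 0.8995  0.8255]
 [ 0.2242 -0.4216]
 [ 0.7394 -0.3072]
 [-1.0237  0.027 ]
 [-0.437   0.7924]]
post [0.5706 0.08   0.    ] [[-0.055   0.2649]
 [-0.05    0.4297]
 [ 0.0488  0.4093]
 [ 0.3518 -0.2692]]
1.0
```

```bash
cat > w.py <<'E'
from fit import *
from scipy.optimize import minimize
import sys
np.set_printoptions(precision=4,suppress=True)
B=np.array([.6697,-.0265,-.0441])
def b2w(b): c,s=np.cos(B[2]),np.sin(B[2]); return np.array([B[0]+c*b[0]-s*b[1],B[1]+s*b[0]+c*b[1]])
def w2b(w): c,s=np.cos(B[2]),np.sin(B[2]); d=np.array(w[:2])-B[:2]; return np.array([c*d[0]+s*d[1],-s*d[0]+c*d[1]])
def tool():
    o=observe(); M=R.from_rotvec(o['ee_rot']).as_matrix()
    # alpha: tool z direction = (sin a.., ) ; angle a s.t. -z axis = (sin a, cos a) in bay
    z=-M[:,2]; ang=np.arctan2(z[1],z[0])-B[2]; a=np.pi/2-ang
    return o,M,w2b(o['position']),np.degrees(a)
def rows(bt,z=None,alpha=None):
    """shift in tool axes (mm) & turn about tool y (deg) to bay target"""
    o,M,b,a=tool(); w=b2w(bt); z=o['position'][2] if z is None else z
    d=M.T@(np.array([w[0],w[1],z])-o['position']); 
    print('to',bt,'shift',np.round(d,4),'turn_y',None if alpha is None else round(alpha-a,1))
def stat():
    o,M,b,a=tool(); print('t %.2f tool bay %s z %.4f alpha %.1f F %s width %.2f'%(o['clock'],b,o['position'][2],a,o['force'],o['width']))
def mask(p):
    hsv=cv2.cvtColor(p['color'],cv2.COLOR_RGB2HSV); m=((hsv[...,0]>5)&(hsv[...,0]<25)&(hsv[...,1]>85)).astype(np.uint8)*255
    roi=np.zeros_like(m); q=np.array([proj(p,[x,y,.02]) for x,y in[(.33,-.36),(.33,.2),(.72,.2),(.72,-.36)]]).astype(np.int32)
    cv2.fillConvexPoly(roi,q,255); m=cv2.morphologyEx(m&roi,cv2.MORPH_OPEN,np.ones((2,2),np.uint8)); return m
def boxpts(q):
    c,s=np.cos(q[2]),np.sin(q[2]); return [[q[0]+c*x-s*y,q[1]+s*x+c*y,z] for x in(-.15,.15) for y in(-.03,.03) for z in(0,.045)]
def hullpoly(p,q): return cv2.convexHull(np.array([proj(p,X) for X in boxpts(q)],np.float32)).reshape(-1,2)
def carton(cams,q0):
    hs={n:None for n in cams}
    for n,p in cams.items():
        m=mask(p); ys,xs=np.nonzero(m); 
        hs[n]=cv2.convexHull(np.stack([xs,ys],1).astype(np.float32)).reshape(-1,2) if len(xs)>30 else None
    def cost(q):
        t=0
        for n,p in cams.items():
            if hs[n] is None: continue
            h=hullpoly(p,q); A=cv2.contourArea(h);Bm=cv2.contourArea(hs[n]); I=cv2.intersectConvexConvex(h,hs[n])[0]; t+=1-I/(A+Bm-I)
        return t
    s=min((minimize(cost,np.array(q0)+d,method='Nelder-Mead',options=dict(initial_simplex=np.array(q0)+d+np.array([[0,0,0],[.02,0,0],[0,.02,0],[0,0,.15]]),xatol=1e-4,fatol=1e-4)) for d in np.array([[0,0,0],[.01,.01,.1],[-.01,-.01,-.1]])),key=lambda s:s.fun)
    return s.x,s.fun
def look(name,q0=None,cl=('scene','side')):
    if q0 is None: q0=np.load('q.npy')
    cams={n:get_image(n) for n in cl}; q,f=carton(cams,q0); np.save('q.npy',q)
    a=90-np.degrees(q[2]-B[2]); b=w2b(q); u=np.array([np.sin(np.radians(a)),np.cos(np.radians(a))]);v=np.array([u[1],-u[0]])
    print('carton bay %s alpha %.1f cost %.3f | L front %s back %s | R front %s back %s'%(b,a,f,b+.15*u-.03*v,b+.15*u+.03*v,b-.15*u-.03*v,b-.15*u+.03*v))
    ims=[]
    for n,p in cams.items():
        im=cv2.cvtColor(p['color'],cv2.COLOR_RGB2BGR); x0,y0,x1,y1=(170,130,350,300) if n=='scene' else (160,120,420,280)
        s=2 if n=='scene' else 1.6; s=400/(x1-x0)
        im=cv2.resize(im[y0:y1,x0:x1],None,fx=s,fy=s,interpolation=cv2.INTER_CUBIC)
        cv2.polylines(im,[((hullpoly(p,q)+.5-[x0,y0])*s).astype(np.int32)],True,(0,255,0),1)
        ims.append(cv2.copyMakeBorder(im,0,max(0,400-im.shape[0]),0,0,cv2.BORDER_CONSTANT)[:400])
    cv2.imwrite('pics/%s.png'%name,np.hstack(ims)); stat(); return q
E
python3 - <<'E'
from w import *
look('f0',[.4465,-.1513,1.6219])
rows((-.198,-.336),.12,-5.5); rows((-.198,-.336),.037,-5.5)
p=get_image('scene')
print('rack',ray(p,(170,130),0),ray(p,(218,95),0),ray(p,(113,108),0))
E
```

```text
carton bay [-0.2191 -0.1369] alpha -6.3 cost 0.260 | L front [-0.2655  0.0089] back [-0.2059  0.0155] | R front [-0.2324 -0.2893] back [-0.1727 -0.2827]
t 1.10 tool bay [-0.3712 -0.5519] z 0.2487 alpha -28.6 F [ 0.7489 -0.4044 -0.1094] width 1.00
to (-0.198, -0.336) shift [-0.2554  0.1287 -0.1068] turn_y 23.1
to (-0.198, -0.336) shift [-0.2554  0.2117 -0.1068] turn_y 23.1
rack [ 0.443  -0.6135  0.    ] [ 0.1754 -0.6456  0.    ] [ 0.4838 -0.8799  0.    ]
```

View pics/f0.png

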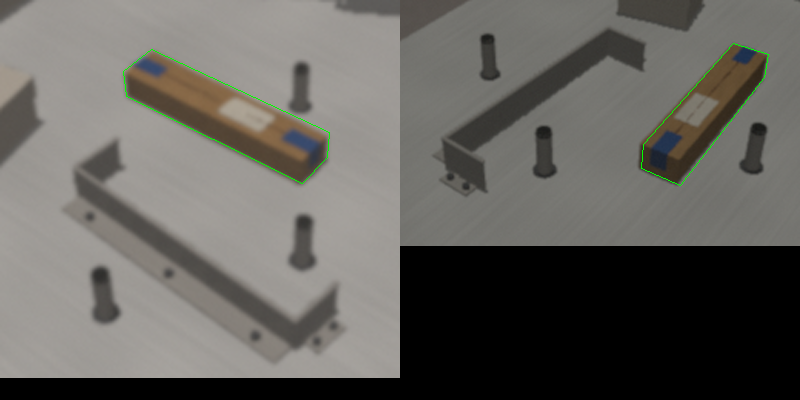

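The overlay matches the carton in both views: bay-frame centre (-0.219,-0.137), alpha -6°. Next I go to its right end with the fingers shut.

Call:
arm_command(plan=[[[-0.045, 0, -0.019], [0, 6, 0]], [[-0.09, 0, -0.038], [0, 12, 0]], [[-0.135, 0.0, -0.057], [0, 18, 0]], [[-0.18, 0.02, -0.075], [0, 23, 0]], [[-0.225, 0.04, -0.094], [0, 23, 0]]], fingers=1, squeeze=20)

```text
clock: 1.65
position: [0.4338, -0.3806, 0.211]
ee_rot: [-0.053, 2.194, -2.197]
force: [0.4, -0.4, 0.3]
width: 0.615
```

```bash
python3 -c "
from w import *
stat(); rows((-.198,-.342),.037,-6)"
```

```text
t 1.65 tool bay [-0.2201 -0.3642] z 0.2110 alpha -5.4 F [ 0.3747 -0.4337  0.3082] width 0.61
to (-0.198, -0.342) shift [-0.0238  0.174  -0.0203] turn_y -0.6
```

Call:
arm_command(plan=[[[-0.022, 0.04, -0.018], [0, 0, 0]], [[-0.022, 0.085, -0.018], [0, 0, 0]], [[-0.022, 0.13, -0.018], [0, 0, 0]], [[-0.022, 0.171, -0.018], [0, 0, 0]], [[-0.022, 0.171, -0.018], [0, 0, 0]]])

```text
clock: 2.15
position: [0.4501, -0.3604, 0.0349]
ee_rot: [-0.067, 2.204, -2.192]
force: [-0.0, -0.2, -1.0]
width: 0.182
```

```bash
python3 -c "
from w import *
stat(); rows((-.205,-.262),.037,-6)"
```

```text
t 2.15 tool bay [-0.2046 -0.3432] z 0.0349 alpha -5.6 F [-0.0201 -0.1967 -1.0192] width 0.18
to (-0.205, -0.262) shift [-0.0075 -0.0017 -0.0809] turn_y -0.4
```

Call:
arm_command(plan=[[[0, 0, -0.008], [0, 0, 0]], [[-0.002, 0, -0.02], [0, 0, 0]], [[-0.002, 0, -0.03], [0, 0, 0]], [[-0.002, 0, -0.04], [0, 0, 0]], [[-0.002, 0, -0.05], [0, 0, 0]]])

```text
clock: 2.65
position: [0.4535, -0.3127, 0.0411]
ee_rot: [-0.056, 2.191, -2.195]
force: [0.1, -5.6, 4.5]
width: 0.003
```

Call:
arm_command(plan=[[[0, 0, -0.01], [0, 0, 0]], [[0, 0, -0.02], [0, 0, 0]], [[0, 0, -0.03], [0, 0, 0]], [[0, 0, -0.04], [0, 0, 0]], [[0, 0, -0.048], [0, 0, 0]]])

```text
clock: 3.15
position: [0.4512, -0.2661, 0.0411]
ee_rot: [-0.053, 2.19, -2.197]
force: [0.0, -6.7, 7.1]
width: 0.005
```

```bash
python3 -c "
from w import *
look('f1')"
```

```text
carton bay [-0.2243 -0.084 ] alpha -5.8 cost 0.297 | L front [-0.2694  0.0622] back [-0.2097  0.0683] | R front [-0.239  -0.2363] back [-0.1793 -0.2302]
t 3.25 tool bay [-0.208  -0.2475] z 0.0408 alpha -5.6 F [-0.0717 -1.1765  0.8673] width 0.00
```

View pics/f1.png

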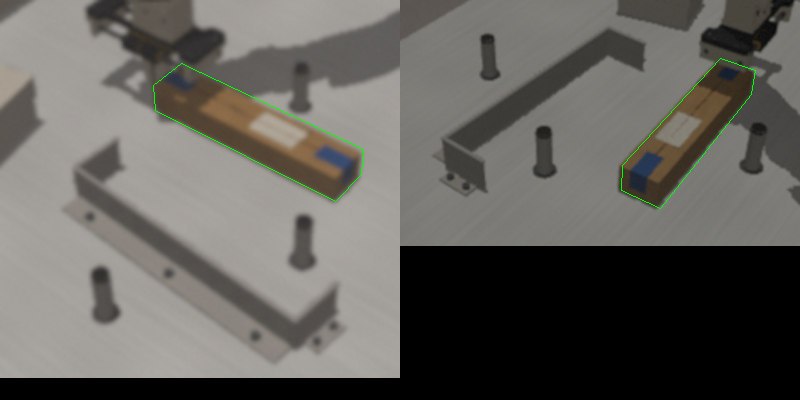

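The fit is good and the carton has moved 53 mm left. Now I move over to the front face near its left end.

Call:
arm_command(plan=[[[0, 0, 0.015], [0, 0, 0]], [[0, -0.045, 0.015], [0, 0, 0]], [[0.0, -0.08, 0.0], [0, 0, 0]], [[0.018, -0.08, -0.045], [0, 0, 0]], [[0.04, -0.08, -0.09], [0, 5, 0]]])

```text
clock: 3.75
position: [0.4061, -0.1775, 0.1207]
ee_rot: [-0.044, -2.204, 2.205]
force: [0.5, 0.9, 0.4]
width: 0.009
```

```bash
python3 -c "
from w import *
stat(); rows((-.3,.022),.037,0)"
```

```text
t 3.75 tool bay [-0.2567 -0.1624] z 0.1207 alpha -0.4 F [0.4603 0.8591 0.3514] width 0.01
to (-0.3, 0.022) shift [ 0.0422  0.0835 -0.1848] turn_y 0.4
```

Call:
arm_command(plan=[[[0.013, 0, -0.045], [0, 0, 0]], [[0.026, 0, -0.09], [0, 0, 0]], [[0.042, 0, -0.135], [0, 0, 0]], [[0.042, 0.03, -0.175], [0, 0, 0]], [[0.042, 0.08, -0.178], [0, 0, 0]]])

```text
clock: 4.25
position: [0.3727, 0.0065, 0.0412]
ee_rot: [-0.041, -2.215, 2.208]
force: [2.5, -1.2, -1.7]
width: 0.004
```

```bash
python3 -c "
from w import *
stat(); rows((-.16,.022),.037,0)"
```

```text
t 4.25 tool bay [-0.2982  0.0199] z 0.0412 alpha -0.9 F [ 2.539  -1.1859 -1.6961] width 0.00
to (-0.16, 0.022) shift [-0.1381  0.0054  0.    ] turn_y 0.9
```

Call:
arm_command(plan=[[[-0.012, 0, 0], [0, 0, 0]], [[-0.024, 0, 0], [0, 0, 0]], [[-0.036, 0, 0], [0, 0, 0]], [[-0.048, 0, 0], [0, 0, 0]], [[-0.06, 0, 0], [0, 0, 0]]])

```text
clock: 4.75
position: [0.4307, -0.0006, 0.0414]
ee_rot: [-0.041, -2.204, 2.204]
force: [-5.0, 2.0, 3.3]
width: 0.007
```

Call:
arm_command(plan=[[[-0.01, 0, 0], [0, 0, 0]], [[-0.02, 0, 0], [0, 0, 0]], [[-0.03, 0, 0], [0, 0, 0]], [[-0.03, 0, 0], [0, 0, 0]]])

```text
clock: 5.15
position: [0.4616, -0.0008, 0.04]
ee_rot: [-0.041, -2.206, 2.205]
force: [0.1, 1.0, 0.0]
width: 0.006
```

```bash
python3 -c "
from w import *
look('f2')"
```

```text
carton bay [-0.1913 -0.0854] alpha 11.4 cost 0.242 | L front [-0.1912  0.0675] back [-0.1323  0.0557] | R front [-0.2502 -0.2266] back [-0.1914 -0.2384]
t 5.25 tool bay [-0.2105  0.0164] z 0.0398 alpha -0.6 F [-0.7724 -0.073   0.2786] width 0.01
```

View pics/f2.png

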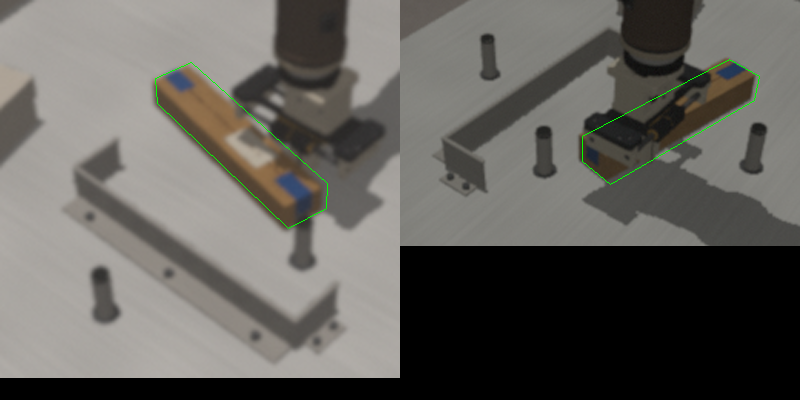

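Call:
arm_command(plan=[[[-0.011, 0, 0], [0, 0, 0]], [[-0.022, 0, 0], [0, 0, 0]], [[-0.033, 0, 0], [0, 0, 0]], [[-0.044, 0, 0], [0, 0, 0]], [[-0.044, 0, 0], [0, 0, 0]]])

```text
clock: 5.75
position: [0.5057, -0.0023, 0.0399]
ee_rot: [-0.04, -2.205, 2.205]
force: [-0.4, 0.3, -0.3]
width: 0.004
```

```bash
python3 -c "
from w import *
look('f3')"
```

```text
carton bay [-0.1638 -0.0868] alpha 26.4 cost 0.388 | L front [-0.1239  0.0609] back [-0.0702  0.0342] | R front [-0.2574 -0.2077] back [-0.2037 -0.2344]
t 5.85 tool bay [-0.1669  0.0168] z 0.0397 alpha -0.6 F [-0.0304 -0.363   0.1543] width 0.00
```

View pics/f3.png

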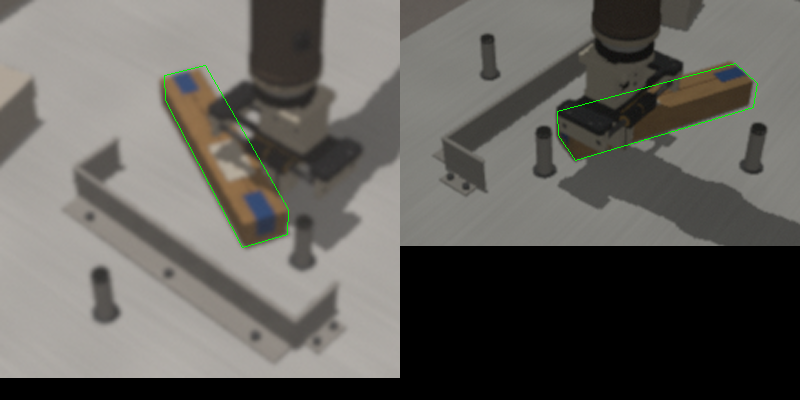

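Call:
arm_command(plan=[[[0.03, 0, 0.0], [0, 0, 0]], [[0.05, 0, 0.02], [0, 8, 0]], [[0.06, 0, 0.045], [0, 16, 0]], [[0.062, 0, 0.07], [0, 24, 0]], [[0.062, 0, 0.075], [0, 27, 0]]])

```text
clock: 6.35
position: [0.4377, -0.0778, 0.04]
ee_rot: [-0.508, -1.932, 1.934]
force: [-0.1, 0.5, 0.1]
width: 0.004
```

```bash
python3 -c "
from w import *
look('f4')"
```

```text
carton bay [-0.1633 -0.0881] alpha 26.0 cost 0.246 | L front [-0.1244  0.0599] back [-0.0705  0.0335] | R front [-0.2561 -0.2097] back [-0.2022 -0.236 ]
t 6.45 tool bay [-0.2286 -0.0594] z 0.0399 alpha 26.5 F [ 0.155  -0.1197 -0.3691] width 0.01
```

View pics/f4.png

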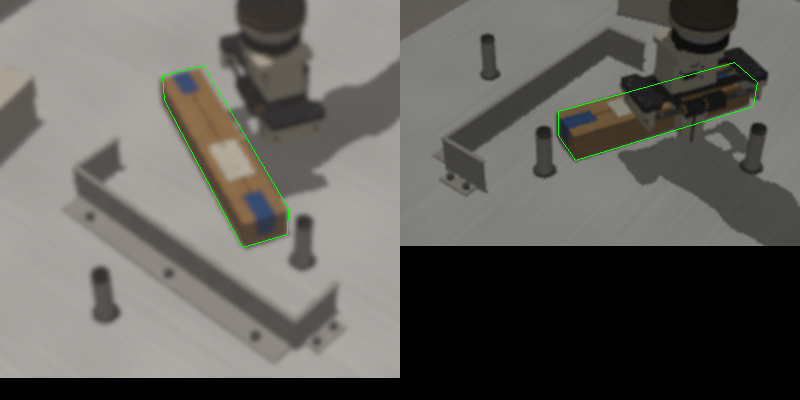

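Call:
arm_command(plan=[[[-0.015, 0, 0.0], [0, 0, 0]], [[-0.027, 0, 0], [0, 0, 0]], [[-0.037, 0, 0], [0, 0, 0]], [[-0.047, 0, 0], [0, 0, 0]], [[-0.054, 0, 0], [0, 0, 0]]])

```text
clock: 6.95
position: [0.4858, -0.1007, 0.0395]
ee_rot: [-0.497, -1.939, 1.938]
force: [-4.0, 2.5, 2.6]
width: -0.001
```

```bash
python3 -c "
from w import *
look('f5')"
```

```text
carton bay [-0.1461 -0.0979] alpha 27.6 cost 0.268 | L front [-0.1033  0.0489] back [-0.0501  0.0212] | R front [-0.2421 -0.217 ] back [-0.1889 -0.2448]
t 7.05 tool bay [-0.1793 -0.0829] z 0.0396 alpha 26.4 F [ 0.5057 -0.1844  0.2427] width 0.00
```

Call:
arm_command(plan=[[[0.02, 0, 0.03], [0, 0, 0]], [[0.02, 0, 0.075], [0, 0, 0]], [[0.02, 0, 0.12], [0, 0, 0]], [[0.02, 0, 0.165], [0, 0, 0]], [[0.02, 0, 0.205], [0, 0, 0]]])

```text
clock: 7.55
position: [0.3684, -0.273, 0.04]
ee_rot: [-0.502, -1.938, 1.939]
force: [0.6, 0.1, -0.2]
width: 0.004
```

Call:
arm_command(plan=[[[-0.03, 0, 0.0], [0, 1, 0]], [[-0.05, 0, 0.0], [0, 1, 0]], [[-0.05, 0, 0.0], [0, 1, 0]]])

```text
clock: 7.85
position: [0.416, -0.2973, 0.0402]
ee_rot: [-0.521, -1.927, 1.93]
force: [-0.1, 0.6, 0.1]
width: 0.005
```

```bash
python3 -c "
from w import *
look('f6')
o,M,b,a=tool(); q=np.load('q.npy'); al=np.pi/2-(q[2]-B[2]); u=np.array([np.sin(al),np.cos(al)]);v=np.array([u[1],-u[0]]); print((b-w2b(q))@u,(b-w2b(q))@v)"
```

```text
carton bay [-0.1445 -0.0988] alpha 27.2 cost 0.244 | L front [-0.1026  0.0484] back [-0.0492  0.0209] | R front [-0.2398 -0.2184] back [-0.1865 -0.2459]
t 7.95 tool bay [-0.2446 -0.2797] z 0.0396 alpha 27.4 F [ 0.3579  0.168  -0.1468] width 0.01
-0.20665434996091903 -0.006203062996973356
```

View pics/f6.png

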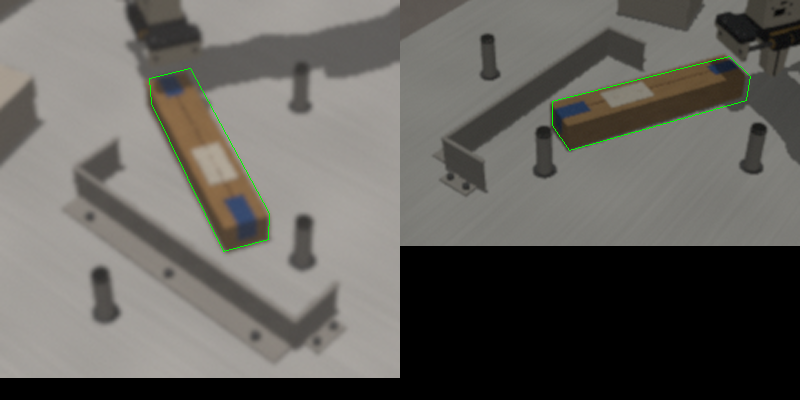

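Call:
arm_command(plan=[[[-0.006, 0, -0.015], [0, 0, 0]], [[-0.006, 0, -0.03], [0, 0, 0]], [[-0.006, 0, -0.04], [0, 0, 0]], [[-0.006, 0, -0.05], [0, 0, 0]], [[-0.006, 0, -0.06], [0, 0, 0]]])

```text
clock: 8.45
position: [0.4476, -0.2459, 0.0397]
ee_rot: [-0.515, -1.926, 1.927]
force: [-1.4, -1.6, -0.6]
width: 0.005
```

Call:
arm_command(plan=[[[0, 0, -0.01], [0, 0, 0]], [[0, 0, -0.02], [0, 0, 0]], [[0, 0, -0.03], [0, 0, 0]]])

```text
clock: 8.75
position: [0.4634, -0.2196, 0.0397]
ee_rot: [-0.515, -1.927, 1.927]
force: [-0.3, -1.5, -0.8]
width: 0.003
```

```bash
cat >> w.py <<'E'
def rel():
    o,M,b,a=tool(); q=np.load('q.npy'); al=np.pi/2-(q[2]-B[2]); u=np.array([np.sin(al),np.cos(al)]);v=np.array([u[1],-u[0]]); d=b-w2b(q); print('tool rel carton u %.4f v %.4f'%(d@u,d@v), 'post clear to front %.4f'%(-.041-(np.array([-.104,.102])-w2b(q))@v))
E
python3 -c "
from w import *
look('f7');rel()"
```

```text
carton bay [-0.1164 -0.0606] alpha 27.2 cost 0.360 | L front [-0.0745  0.0865] back [-0.0212  0.0591] | R front [-0.2116 -0.1803] back [-0.1582 -0.2077]
t 8.85 tool bay [-0.1967 -0.2008] z 0.0398 alpha 27.3 F [-0.3062 -0.382   0.7543] width 0.00
tool rel carton u -0.1614 v -0.0074 post clear to front 0.0223
```

View pics/f7.png

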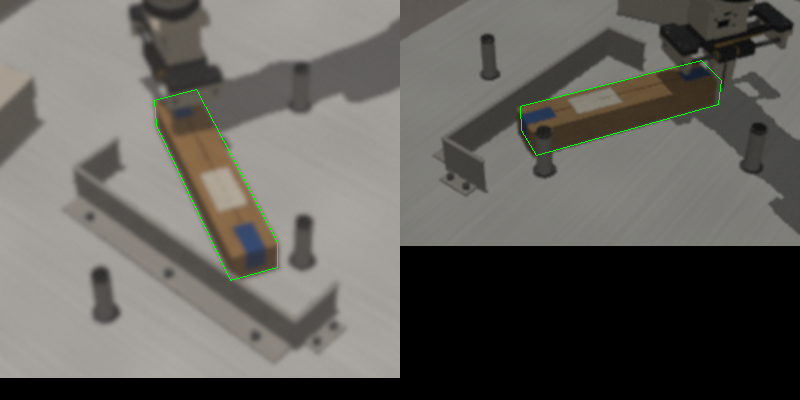

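Call:
arm_command(plan=[[[-0.004, 0, -0.01], [0, 0, 0]], [[-0.004, 0, -0.02], [0, 0, 0]], [[-0.004, 0, -0.03], [0, 0, 0]], [[-0.004, 0, -0.04], [0, 0, 0]], [[-0.004, 0, -0.04], [0, 0, 0]]])

```text
clock: 9.35
position: [0.4878, -0.1856, 0.0398]
ee_rot: [-0.514, -1.93, 1.928]
force: [0.1, 0.7, 0.5]
width: 0.006
```

```bash
python3 -c "
from w import *
look('f8');rel()"
```

```text
carton bay [-0.0963 -0.0278] alpha 26.9 cost 0.422 | L front [-0.0552  0.1196] back [-0.0017  0.0925] | R front [-0.1909 -0.148 ] back [-0.1374 -0.1751]
t 9.45 tool bay [-0.1754 -0.1683] z 0.0398 alpha 27.4 F [-0.3616 -0.2805 -0.5224] width 0.01
tool rel carton u -0.1611 v -0.0070 post clear to front 0.0246
```

View pics/f8.png

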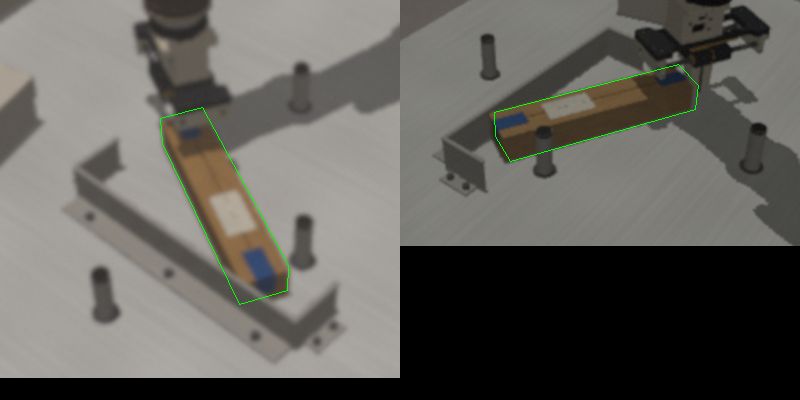

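Call:
arm_command(plan=[[[0.015, 0, 0.015], [0, 0, 0]], [[0.05, 0, 0.015], [0, 0, 0]], [[0.065, 0, 0.0], [0, -5, 0]], [[0.065, 0, -0.035], [0, -10, 0]], [[0.065, 0, -0.055], [0, -12, 0]]])

```text
clock: 9.95
position: [0.4589, -0.1051, 0.0402]
ee_rot: [-0.32, -2.058, 2.055]
force: [-0.2, -0.8, 0.4]
width: 0.006
```

```bash
python3 -c "
from w import *
look('f9');rel()"
```

```text
carton bay [-0.0985 -0.0244] alpha 28.7 cost 0.319 | L front [-0.0527  0.1215] back [-0.0001  0.0927] | R front [-0.197  -0.1415] back [-0.1443 -0.1704]
t 10.05 tool bay [-0.2061 -0.0868] z 0.0401 alpha 15.0 F [-0.3664  0.9049 -0.0557] width 0.01
tool rel carton u -0.1064 v -0.0643 post clear to front 0.0246
```

View pics/f9.png

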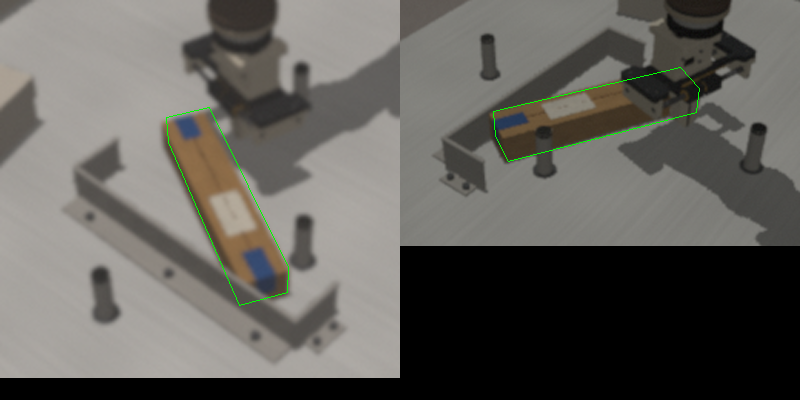

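Call:
arm_command(plan=[[[-0.015, 0, -0.004], [0, 0, 0]], [[-0.028, 0, -0.007], [0, 0, 0]], [[-0.038, 0, -0.01], [0, 0, 0]], [[-0.048, 0, -0.013], [0, 0, 0]], [[-0.058, 0, -0.016], [0, 0, 0]]])

```text
clock: 10.55
position: [0.5179, -0.1104, 0.0396]
ee_rot: [-0.323, -2.051, 2.052]
force: [-1.1, -0.7, 0.7]
width: 0.006
```

```bash
python3 -c "
from w import *
look('f10');rel()"
```

```text
carton bay [-0.082  -0.0222] alpha 21.6 cost 0.294 | L front [-0.0547  0.1283] back [0.0011 0.1063] | R front [-0.165  -0.1507] back [-0.1092 -0.1727]
t 10.65 tool bay [-0.1463 -0.0902] z 0.0399 alpha 15.4 F [-0.7474  0.1705  0.9415] width 0.01
tool rel carton u -0.0869 v -0.0348 post clear to front 0.0251
```

View pics/f10.png

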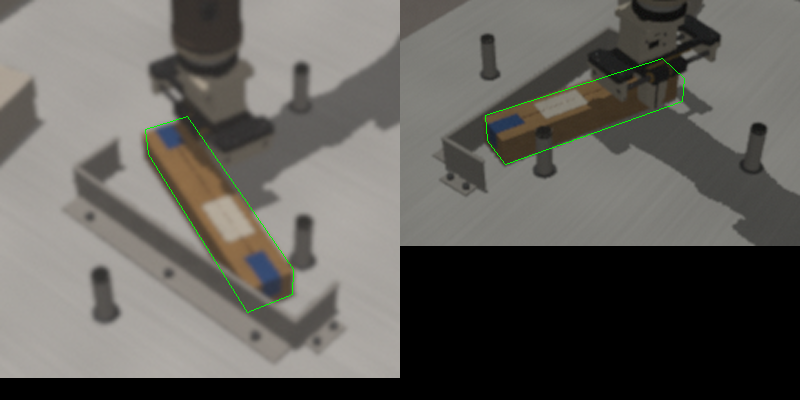

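Call:
arm_command(plan=[[[-0.008, 0, -0.002], [0, 0, 0]], [[-0.015, 0, -0.004], [0, 0, 0]], [[-0.015, 0, -0.004], [0, 0, 0]], [[0.01, 0, -0.004], [0, 0, 0]], [[0.03, 0, 0.02], [0, 0, 0]]])

```text
clock: 11.15
position: [0.484, -0.1168, 0.0398]
ee_rot: [-0.321, -2.058, 2.054]
force: [-0.8, -0.7, -0.0]
width: 0.008
```

```bash
python3 -c "
from w import *
look('f11');rel()"
```

```text
carton bay [-0.0718 -0.022 ] alpha 17.2 cost 0.321 | L front [-0.0561  0.1301] back [0.0012 0.1124] | R front [-0.1449 -0.1564] back [-0.0876 -0.1742]
t 11.25 tool bay [-0.1859 -0.1034] z 0.0396 alpha 15.6 F [-0.2689 -0.7057 -1.0255] width 0.00
tool rel carton u -0.1115 v -0.0849 post clear to front 0.0264
```

View pics/f11.png

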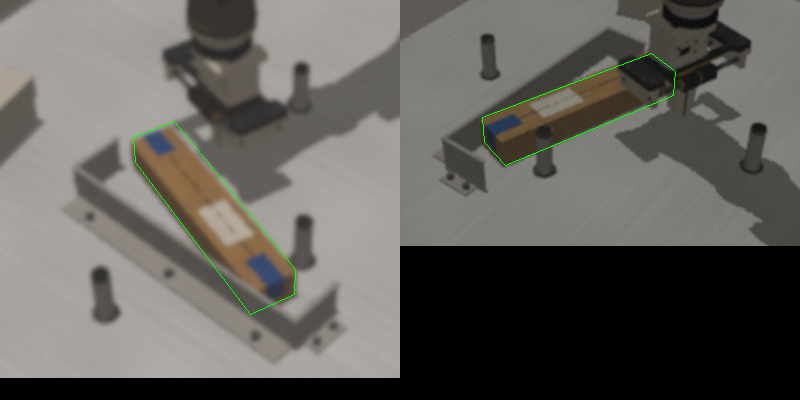

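Call:
arm_command(plan=[[[0, 0, 0.045], [0, 0, 0]], [[0, 0, 0.09], [0, 0, 0]], [[-0.035, 0, 0.1], [0, 0, 0]], [[-0.078, 0, 0.1], [0, 0, 0]], [[-0.078, 0, 0.1], [0, 0, 0]]])

```text
clock: 11.75
position: [0.5327, -0.2414, 0.0408]
ee_rot: [-0.333, -2.054, 2.056]
force: [1.6, 0.4, -0.6]
width: 0.008
```

```bash
python3 -c "
from w import *
look('f12');rel()"
```

```text
carton bay [-0.0697 -0.0227] alpha 15.9 cost 0.384 | L front [-0.0575  0.1298] back [0.0002 0.1134] | R front [-0.1395 -0.1587] back [-0.0818 -0.1751]
t 11.85 tool bay [-0.1326 -0.2187] z 0.0397 alpha 15.4 F [-0.4715  1.3043  0.6105] width 0.00
tool rel carton u -0.2058 v -0.0070 post clear to front 0.0261
```

View pics/f12.png

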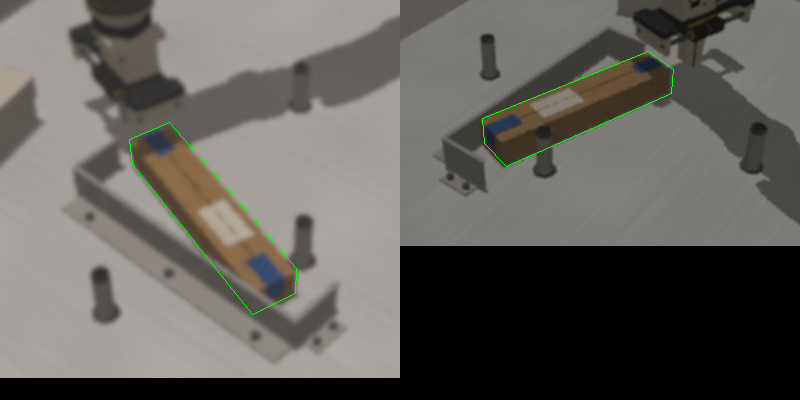

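Call:
arm_command(plan=[[[0, 0, -0.018], [0, 0, 0]], [[0, 0, -0.034], [0, 0, 0]], [[0.002, 0, -0.043], [0, 0, 0]], [[0.004, 0, -0.052], [0, 0, 0]], [[0.006, 0, -0.06], [0, 0, 0]]])

```text
clock: 12.35
position: [0.5389, -0.1799, 0.0398]
ee_rot: [-0.324, -2.051, 2.053]
force: [0.6, -3.2, 0.5]
width: 0.006
```

```bash
python3 -c "
from w import *
look('f13');rel()"
```

```text
carton bay [-0.0702 -0.006 ] alpha 15.8 cost 0.385 | L front [-0.0581  0.1465] back [-0.0004  0.1302] | R front [-0.1399 -0.1421] back [-0.0822 -0.1585]
t 12.45 tool bay [-0.1237 -0.1578] z 0.0398 alpha 15.3 F [ 0.8319  0.1935 -0.1569] width 0.01
tool rel carton u -0.1607 v -0.0101 post clear to front 0.0210
```

View pics/f13.png

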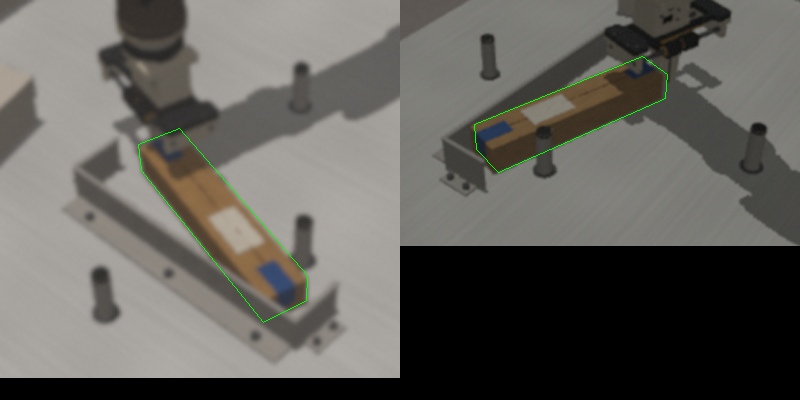

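Call:
arm_command(plan=[[[0.01, 0, 0.015], [0, 0, 0]], [[0.05, 0, 0.015], [0, 0, 0]], [[0.062, 0, 0.0], [0, -5, 0]], [[0.062, 0, -0.03], [0, -10, 0]], [[0.062, 0, -0.045], [0, -10, 0]]])

```text
clock: 12.95
position: [0.4935, -0.1176, 0.04]
ee_rot: [-0.147, -2.152, 2.151]
force: [0.2, -0.4, -0.2]
width: 0.007
```

```bash
python3 -c "
from w import *
stat();rel();rows((-.07,-.107),.037,4)"
```

```text
t 12.95 tool bay [-0.172  -0.0988] z 0.0400 alpha 5.3 F [ 0.2054 -0.4396 -0.1581] width 0.01
tool rel carton u -0.1171 v -0.0727 post clear to front 0.0210
to (-0.07, -0.107) shift [-0.1023  0.003  -0.0012] turn_y -1.3
```

Call:
arm_command(plan=[[[-0.018, 0, 0.0], [0, 0, 0]], [[-0.032, 0, 0], [0, 0, 0]], [[-0.043, 0, -0.001], [0, 0, 0]], [[-0.054, 0, -0.002], [0, 0, 0]], [[-0.064, 0, -0.003], [0, 0, 0]]])

```text
clock: 13.45
position: [0.558, -0.1249, 0.0396]
ee_rot: [-0.15, -2.148, 2.149]
force: [-0.1, -0.1, 0.3]
width: 0.005
```

```bash
python3 -c "
from w import *
look('f14');rel()"
```

```text
carton bay [-0.0553 -0.0003] alpha 8.1 cost 0.351 | L front [-0.0638  0.1524] back [-0.0044  0.1439] | R front [-0.1062 -0.1446] back [-0.0468 -0.153 ]
t 13.55 tool bay [-0.1059 -0.1026] z 0.0398 alpha 5.4 F [-0.6621  0.0302 -1.1256] width 0.00
tool rel carton u -0.1084 v -0.0356 post clear to front 0.0217
```

View pics/f14.png

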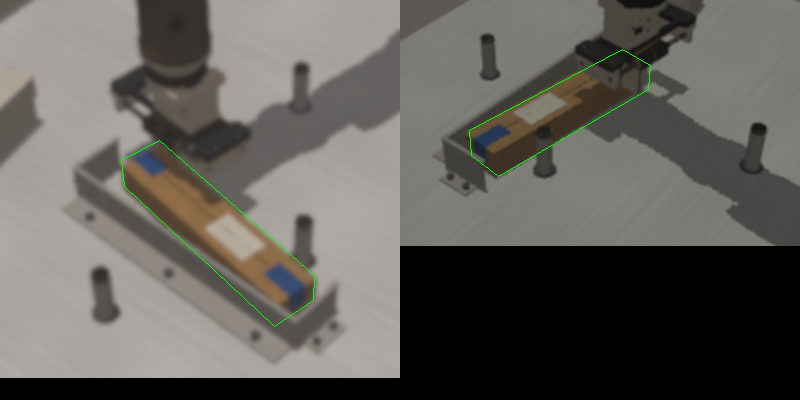

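Call:
arm_command(plan=[[[-0.008, 0, 0.0], [0, -2, 0]], [[-0.016, 0, 0], [0, -4, 0]], [[-0.023, 0, 0], [0, -5, 0]], [[-0.028, 0, 0], [0, -5, 0]], [[-0.028, 0, 0], [0, -5, 0]]])

```text
clock: 14.05
position: [0.5867, -0.128, 0.0398]
ee_rot: [-0.058, -2.196, 2.196]
force: [0.6, 0.3, 0.5]
width: 0.002
```

```bash
python3 -c "
from w import *
look('f15');rel()"
```

```text
carton bay [-0.0397  0.0027] alpha -0.7 cost 0.458 | L front [-0.0715  0.1523] back [-0.0115  0.153 ] | R front [-0.068  -0.1477] back [-0.008 -0.147]
t 14.15 tool bay [-0.0791 -0.1049] z 0.0398 alpha 0.4 F [-0.2272 -1.2444  1.2483] width 0.01
tool rel carton u -0.1071 v -0.0407 post clear to front 0.0221
```

View pics/f15.png

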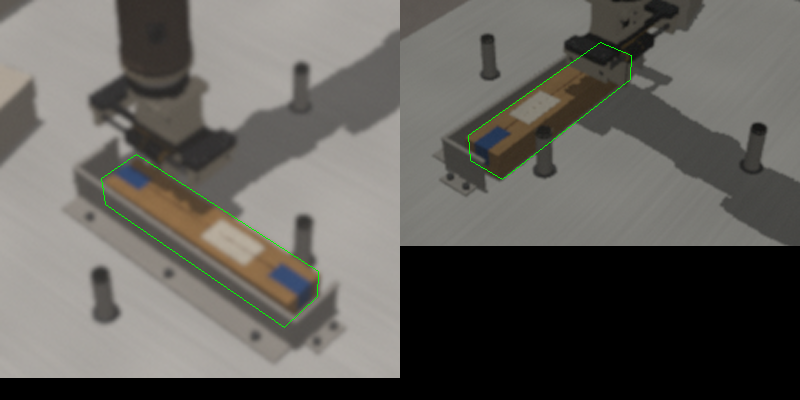

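Call:
arm_command(plan=[[[0.015, 0, 0.0], [0, 0, 0]], [[0.015, 0, -0.045], [0, 0, 0]], [[0.015, 0, -0.09], [0, 0, 0]], [[0.015, 0, -0.125], [0, 0, 0]], [[0.008, 0, -0.125], [0, 0, 0]]])

```text
clock: 14.65
position: [0.5837, 0.005, 0.04]
ee_rot: [-0.047, -2.204, 2.195]
force: [0.3, 0.8, -1.3]
width: 0.001
```

Call:
arm_command(plan=[[[-0.008, 0, 0.0], [0, 0, 0]], [[-0.012, 0, 0], [0, 0, 0]], [[-0.015, 0, 0], [0, 0, 0]], [[-0.017, 0, 0], [0, 0, 0]]])

```text
clock: 15.05
position: [0.6004, -0.0049, 0.0396]
ee_rot: [-0.056, -2.193, 2.194]
force: [-6.0, 0.8, 5.0]
width: 0.001
```

```bash
python3 -c "
from w import *
look('f16');rel()"
```

```text
carton bay [-0.0298  0.0006] alpha -0.2 cost 0.650 | L front [-0.0604  0.1505] back [-0.0004  0.1508] | R front [-0.0593 -0.1495] back [ 0.0007 -0.1492]
t 15.15 tool bay [-0.0698  0.0185] z 0.0396 alpha 0.5 F [-3.1449 -0.5642  2.2714] width 0.01
tool rel carton u 0.0180 v -0.0399 post clear to front 0.0328
```

View pics/f16.png

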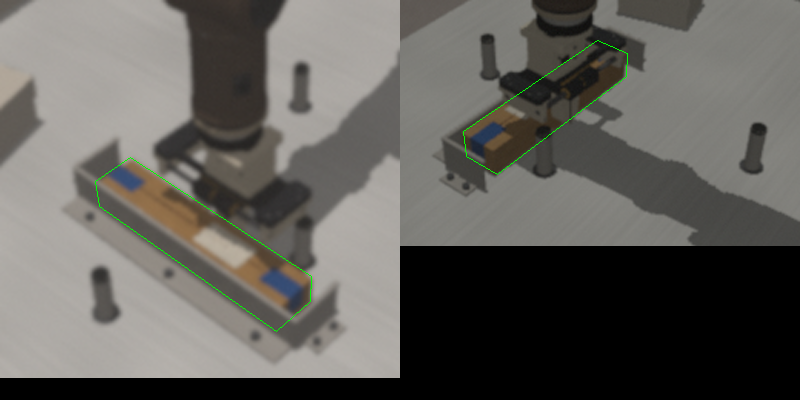

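Call:
arm_command(plan=[[[-0.002, 0, 0.0], [0, 0, 0]], [[-0.004, 0, 0], [0, 0, 0]], [[-0.005, 0, 0], [0, 0, 0]]])

```text
clock: 15.45
position: [0.6019, -0.0048, 0.0393]
ee_rot: [-0.048, -2.19, 2.192]
force: [-20.0, 0.4, 18.0]
width: 0.011
```

It has met the fence: 20 N, stopped. I'll back off and press lightly on the right part, then the left.

Call:
arm_command(plan=[[[0.02, 0, 0.0], [0, 0, 0]], [[0.02, 0, 0.045], [0, 0, 0]], [[0.02, 0, 0.09], [0, 0, 0]], [[0.02, 0, 0.13], [0, 0, 0]], [[0.01, 0, 0.13], [0, 0, 0]]])

```text
clock: 15.95
position: [0.5879, -0.1428, 0.04]
ee_rot: [-0.068, -2.184, 2.196]
force: [0.8, -0.1, 0.1]
width: 0.005
```

Call:
arm_command(plan=[[[-0.004, 0, 0.0], [0, 0, 0]], [[-0.007, 0, 0], [0, 0, 0]], [[-0.009, 0, 0], [0, 0, 0]], [[-0.011, 0, 0], [0, 0, 0]]])

```text
clock: 16.35
position: [0.5963, -0.133, 0.0391]
ee_rot: [-0.046, -2.192, 2.192]
force: [-18.8, -2.1, 15.3]
width: 0.006
```

```bash
python3 -c "
from w import *
stat()"
```

```text
t 16.35 tool bay [-0.0686 -0.1096] z 0.0391 alpha 0.3 F [-18.7961  -2.0594  15.3122] width 0.01
```

Call:
arm_command(plan=[[[0.02, 0, 0.0], [0, 0, 0]], [[0.022, 0, -0.045], [0, 0, 0]], [[0.022, 0, -0.09], [0, 0, 0]], [[0.022, 0, -0.135], [0, 0, 0]], [[0.015, 0, -0.158], [0, 0, 0]]])

```text
clock: 16.85
position: [0.5928, 0.0322, 0.0399]
ee_rot: [-0.048, -2.202, 2.195]
force: [0.9, 0.3, 0.4]
width: 0.008
```

Call:
arm_command(plan=[[[-0.008, 0, 0.0], [0, 0, 0]], [[-0.012, 0, 0], [0, 0, 0]], [[-0.014, 0, 0], [0, 0, 0]], [[-0.015, 0, 0], [0, 0, 0]]])

```text
clock: 17.25
position: [0.6034, 0.0275, 0.0388]
ee_rot: [-0.041, -2.195, 2.19]
force: [-20.1, 10.7, 12.5]
width: 0.006
```

```bash
python3 -c "
from w import *
stat()"
```

```text
t 17.25 tool bay [-0.0687  0.051 ] z 0.0388 alpha 0.2 F [-20.1268  10.7293  12.5196] width 0.01
```

The stop is at x = -0.0686 to -0.0687 at all three places, so the carton lies parallel to the fence. Retreating for a clear look.

Call:
arm_command(plan=[[[0.015, 0, 0.0], [0, 0, 0]], [[0.035, 0, 0.01], [0, 0, 0]], [[0.045, -0.045, 0.02], [0, 0, 0]], [[0.06, -0.09, 0.04], [0, 0, 0]], [[0.09, -0.13, 0.06], [0, 0, 0]]])

```text
clock: 17.75
position: [0.5196, -0.0305, 0.1678]
ee_rot: [-0.059, -2.196, 2.197]
force: [0.8, -0.2, 1.1]
width: 0.003
```

Call:
arm_command(plan=[[[0.04, -0.02, 0.02], [0, 0, 0]], [[0.07, -0.05, 0.05], [0, 0, 0]], [[0.1, -0.08, 0.09], [0, 0, 0]], [[0.12, -0.1, 0.13], [0, 0, 0]], [[0.12, -0.1, 0.17], [0, 0, 0]]])

```text
clock: 18.25
position: [0.3886, -0.1943, 0.2686]
ee_rot: [-0.06, -2.197, 2.199]
force: [2.1, -0.8, 0.3]
width: 0.001
```

```bash
python3 - <<'E'
from w import *
look('f17')
for n in ['scene','side']:
    p=get_image(n); save(p,n+'9')
    for t in ['tape_roll','bottle','vial_box','carton_left_end','carton_right_end']:
        for r in place_of(p,t)[:1]: w=ray(p,r['point'],.0225 if 'end' in t else 0); print(n,t,r['point'],round(r['confidence'],2),w[:2],w2b(w))
E
```

```text
carton bay [-0.0288  0.0004] alpha -0.3 cost 0.523 | L front [-0.0595  0.1503] back [0.0005 0.1506] | R front [-0.0582 -0.1497] back [ 0.0018 -0.1494]
t 18.35 tool bay [-0.2733 -0.1852] z 0.2674 alpha 0.9 F [ 0.0647  0.3302 -0.8589] width 0.00
scene tape_roll [406.6, 289.2] 0.7 [0.522  0.3617] [-0.1647  0.3813]
scene bottle [412.7, 247.3] 0.75 [0.3883 0.304 ] [-0.2957  0.3178]
scene vial_box [158.6, 191.2] 0.72 [ 0.6768 -0.3994] [ 0.0235 -0.3722]
scene carton_left_end [304.9, 268.7] 0.78 [0.6471 0.1361] [-0.0298  0.1615]
scene carton_right_end [216.6, 210.0] 0.58 [ 0.6381 -0.1883] [-0.0245 -0.1631]
side tape_roll [170.0, 329.0] 0.89 [0.5289 0.3651] [-0.1579  0.3851]
side bottle [255.1, 350.6] 0.88 [0.3844 0.3125] [-0.3     0.3261]
side vial_box [329.7, 125.8] 0.65 [ 0.6697 -0.3896] [ 0.016  -0.3627]
side carton_left_end [210.0, 219.0] 0.74 [0.6498 0.1273] [-0.0267  0.1527]
side carton_right_end [209.4, 217.2] 0.31 [0.6547 0.1237] [-0.0216  0.1494]
```

View pics/f17.png

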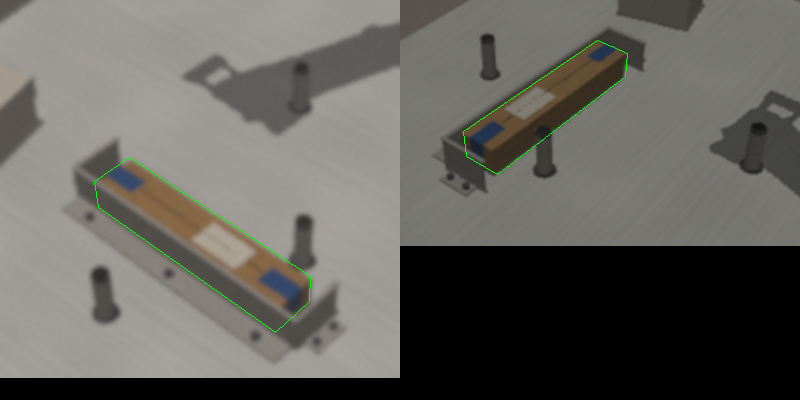

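View pics/side9.png

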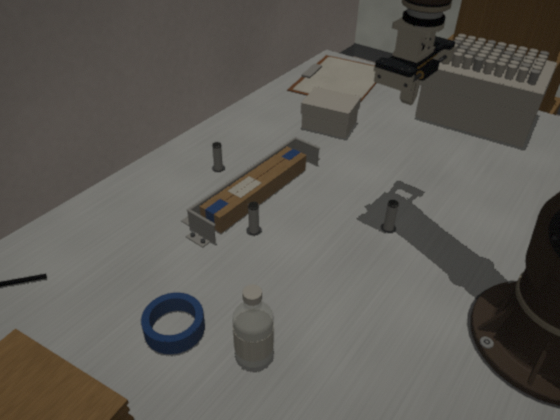

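The side view shows the carton lying along the fence between (205,215) and (305,160). The tape roll, bottle and white box are where they were, and the arm is clear.

```bash
python3 -c "
from cell import *
print(sign_off())"
```

```text
the job is handed in; nothing more can be done
None
```

The carton is parked in the bay, flat against the back fence along its whole length, and the job is handed in. I only pushed it, with the fingers shut. First I slid it left and put its left end in behind the post. Then I swung the right end in, nudging the carton left partway so it cleared the right guide.

**Against the fence:** pressing the front face at three places with about 20 N, the tool stopped at x = -0.0686 to -0.0687 m in the bay frame each time. The last camera fit put the carton's centre at (-0.029, 0.000) m in the bay frame, turned by 0.3°.

**Other things:** the tape roll, bottle and white box read within about 1 cm of their first positions, which is within detector noise, and the pictures show no change.

**Time and forces:** the robot's clock was at about 19 s, against the 67 s limit. The highest force readings, about 27 N, came during the final presses. The arm was clear of everything at hand-in.

**Checks that disagreed:**
- The carton's outline fit ran up to about 8 mm off while the arm or fence hid part of it, so I also used the tool's contact positions.
- On the final pictures, the carton-end detector gave a wrong, low-confidence (0.31) right end in the side view. The ends it found in the scene view were about 1 cm off.

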